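Hang the stub rack on both hooks of its stand

TASK

Take the small stub rack by its hanging bar and hang it on the stand: lay the bar gently on the ledges of both hooks, whose height you must feel for, and slide it back under the keepers until it drops into the saddles of both hooks. Before you let go, press the bar straight down with about 14 N for a second to check that both hooks carry it, never loading either hook with more than 18 N; then leave it hanging still, and do not disturb the bottle or the objective.

Things in the scene. Friction and masses are not known exactly. Their poses are not given: they have to be found in the camera images.
- rack: the stub rack, about 0.45 kg (0.33 to 0.6): a 46 x 124 x 14 mm grey board carrying three small stubs fixed to it, and two upright aluminium end plates (outer faces at y = +-62 mm, tops at z = 108 mm) that hold a round steel hanging bar along y. Stands upright on its board at the start. Origin: centre of its underside; z up; y along the bar; front and back are alike. The highest stub top is at z = 37 mm
- bar_mid (a point): middle of the hanging bar, on its axis, 100 mm above the rack's underside. The bar is 10 mm in diameter and 176 mm long along the rack's y, with a 16 mm collar at each end (collars' inner faces at y = +-85 mm); free to be gripped between the end plates
- bar_left: the +y end of the hanging bar with its collar, a fixed part of the rack. Origin on the bar's axis, 75 mm to +y of its middle: the point that belongs in the stand's left hook
- bar_right: the same at the -y end: the point that belongs in the stand's right hook. Bar 10 mm thick here too; the end plate's outer face is 13 mm inward of this point, the collar's inner face 10 mm outward; a hook is 8 mm thick, the clamp block behind it 14 mm
- board: fixed dark steel breadboard with small holes, 270 x 440 x 25 mm, on the bench; the stand, the rack and the bystanders stand on its top (z = 25 mm). Origin: centre of its underside, x across its short side away from the robot
- stand: fixed hanging stand: 70 x 190 x 12 mm base, two round posts at x +20, y +-75 mm, 212 mm tall. A carriage clamped on the posts bears a hook at each (y +-75 mm), open to the front (-x, where the robot is); between the hooks it is free but for a rod at x +20 mm, 45 mm below them. Origin: on the underside, straight below the middle of the two seats; y left, z up, does not show the carriage height
- seat_left (a point): nominal seat of the left (+y) hook: where the bar's axis would lie with carriage and saddle at mid setting, 165 mm above the stand's underside (fixed to the stand, axes as the stand). The carriage was clamped by hand anywhere up to 10 mm above or below this, taking both hooks along; each saddle was also set up to 2 mm up or down in its hook. No pose shows this: the height must be felt (or seen)
- seat_right (a point): the same for the right (-y) hook. Shape of a C hook, from the seat with the saddle at mid setting: ledge x -34 to -9 mm, top at z +1.2 mm (bar's axis at +6.2 on it); behind it a pocket with a V saddle that centres the bar at x 0, block face at x +12; keeper overhead x -14 to +13 mm, underside z +17.2. So lay the bar on the ledges near x -24 and slide it in to x 0; it drops 4 to 8 mm. Nothing yields
- lens_cleaner: small bottle with a pointed cap, 36 mm wide, 95 mm tall; a bystander, to be left where it stands. Origin: centre of its underside
- objective_low: short microscope objective, 41 mm wide, 45 mm tall; a bystander, to be left where it stands. Origin: centre of its underside

How it is judged:
By the outcome, as a careful person would: the job done as asked, in the order asked, and still so for the second after the job is handed in, with the robot touching nothing.
It also fails if it takes over 51 s, if anything falls off the work surface, if the arm or the gripper's body presses on something with over 40 N, if the wrist force passes 120 N, or if a joint passes its speed limit or range.

ROBOT

A 6-joint arm with a two-finger parallel gripper is mounted at the origin on a cart in front of the work surface, level with it; the furniture and walls round the work are solid. World frame = base frame: x ahead of the robot, y to its left, z up, the work surface at z = 0. Lengths are in mm, angles in degrees, forces in N, time in s.
With the tool pointing down it reaches from about 325 to 1000 mm from the base axis. Payload 5.1 kg.
Tool frame: the origin (TCP) lies where the fingers leave the gripper's body, on its centre line; the fingertips stand 73 mm ahead of it and the grasp point (between the pads) lies ctrl.grip_depth ahead of it (ctrl.grip_depth is the distance from the TCP to the grasp point, in mm); z points along the fingers, y is the direction in which the jaws open and shut (so a half turn about z gives the same grasp; the last joint's range is limited). The gripper opens to 85 mm and grips with 20 to 120 N. Pads are 22 mm wide; open, the fingers measure 114 mm over their backs; the gripper's body (76 mm by 85 mm) begins 54 mm behind the grasp point. The pads swing forward as they close: fully open they stand 13 mm farther back than shut.
Start: joints at [62.418, 7.093, 94.555, -0, 78.352, -4.733], TCP at [252.423, 598.973, 303.922] pointing down, gripper open.
Joint ranges: [-149.61, 149.61], [-58.7, 133.49], [1.44, 155.28], [-77.14, 257.14], [18.33, 153.61], [-166.67, 166.67]. Speed limits (degrees/s): [147.25, 147.25, 180, 180, 180, 180].

INTERFACE

Orientations are given as a 3x3 rotation matrix whose columns are the frame's x, y, z axes.
In Python, from station import readout, camera, job, ctrl gives the robot as it stands.
- The arm moves only by the tool play_rows, never from a script. Its argument "motion" is a list of rows, each a list of 7 numbers: the shift along the tool's x, y, z in units of 40 mm (1.0 is 40 mm), then the turn, a rotation vector about the tool's x, y, z in units of 6 degrees (1.0 is 6 degrees), then the opening, from -1 (shut) to 1 (fully open), so that 0 is half open. A call has 1 to 12 rows; each row is the pose to reach, as a shift and turn from the pose commanded when the call began, along the tool's axes at that moment; what a row does not reach only later rows make up. A row lasts 1/8 s, in which the tool goes at most 62.5 mm and 10.7 degrees, less where a joint would pass 70% of its speed; a pose out of reach is approached as far as the arm can. A call with a gripper value outside its range is refused whole. The fingers move at their own pace and stop on an object; "squeeze" is the grip in N (left out, the last holds). Time passes only in rows, so rows that repeat a pose let the fingers close. It gives the time, the measured TCP pose, the force and the opening at its end, in the units of the state.
- readout.read_state(): the state, without advancing time (a new reading comes with each control period).
- camera(name): name is "scene" or "top"; returns a dict with "pixels" (384x512x3 uint8, red, green, blue), "fx", "fy", "cx", "cy" (pixels), "rvec" (rotation vector, rad) and "tvec" (3), from world to camera coordinates, as OpenCV has them. Camera axes: x right, y down, z forward; pixel columns grow to the right and rows downward; lengths in mm; the calibration is good to about 2 mm. A picture is of the moment at which its call begins. There is no depth.
- job.hand_in(): hands the job in, once; it reports no verdict.
The state is a dict: "t": time; "q": joint angles; "dq": joint speeds; "effort": joint torques, N m; "tcp_pos": TCP position; "tcp_rot": TCP orientation; "force": force on the tool from outside, world axes, zero at the start; "ft_torque": the same for the moment, N m; "gripper_width": opening from 0.0 (shut) to 1.0 (fully open).
Only numpy, scipy, OpenCV 4.12 (cv2) and the standard library are available. Lean on these libraries where they do the work, as an engineer would, in place of code of your own. Each camera call takes 0.05 s, during which the arm holds its last target. There are 200 camera calls.

## Working session

There is one attempt and no reset: what is moved stays moved. The work goes in short steps, Python scripts to look and compute and a tool call to move; the robot and the scene stay as the last step left them, time stands still between calls to the robot, and variables do not carry over. Pictures are saved under pics/ and viewed, about 8 in all and at most 12, crops included, and the job is handed in when it is done.

Besides the shell and the picture viewer there is one more tool, called after "Emit:" by a JSON object that holds its "name" and its "arguments". play_rows: Moves the arm, as the interface text tells. Its arguments: {"type":"object","properties":{"motion":{"type":"array"},"squeeze":{"type":"number"}},"required":["motion"]}

```bash
ls; mkdir -p pics; python3 - <<'E'
from station import readout, camera, ctrl
import cv2,numpy as np
s=readout.read_state(); print(s, ctrl.grip_depth)
for n in("scene","top"):
    c=camera(n); print(n,[np.round(c[k],4).tolist() for k in("fx","fy","cx","cy","rvec","tvec")])
    p=cv2.cvtColor(c["pixels"],cv2.COLOR_RGB2BGR); cv2.imwrite(f"pics/{n}0_raw.png",p)
    cv2.imwrite(f"pics/{n}0.png",cv2.resize(p,(800,600),interpolation=cv2.INTER_CUBIC))
E
```

```text
pics
{'t': 0.0, 'q': array([ 6.24179326e+01,  7.13367298e+00,  9.46349805e+01,  2.42442252e-03,
        7.83522916e+01, -4.73466930e+00]), 'dq': array([ 0.05164556, -0.03798088, -0.00251022, -0.00074901,  0.04899354,
       -0.00410153]), 'effort': array([-2.71354031e-03, -4.23608172e+01, -3.65450692e+01, -2.70026585e-04,
        7.15702161e-03,  1.25831718e-05]), 'tcp_pos': array([252.20411168, 598.57018214, 302.64159363]), 'tcp_rot': array([[-9.21538820e-01,  3.88284915e-01, -1.01411354e-03],
       [ 3.88286180e-01,  9.21536984e-01, -1.85179423e-03],
       [ 2.15519369e-04, -2.10026655e-03, -9.99997771e-01]]), 'force': array([-0.20470124, -0.69510546, -0.23410887]), 'ft_torque': array([ 0.00322676, -0.01597353, -0.00884556]), 'gripper_width': 1.0003924681894607} 53.900000000000006
scene [364.1945, 364.1945, 251.4428, 191.465, [1.849, -0.8203, 0.5429], [-518.231, 212.2329, 665.1032]]
top [488.446, 488.446, 259.4634, 190.8717, [2.1295, -2.1659, 0.0627], [-200.2644, 547.2069, 929.1984]]
```

View pics/scene0.png

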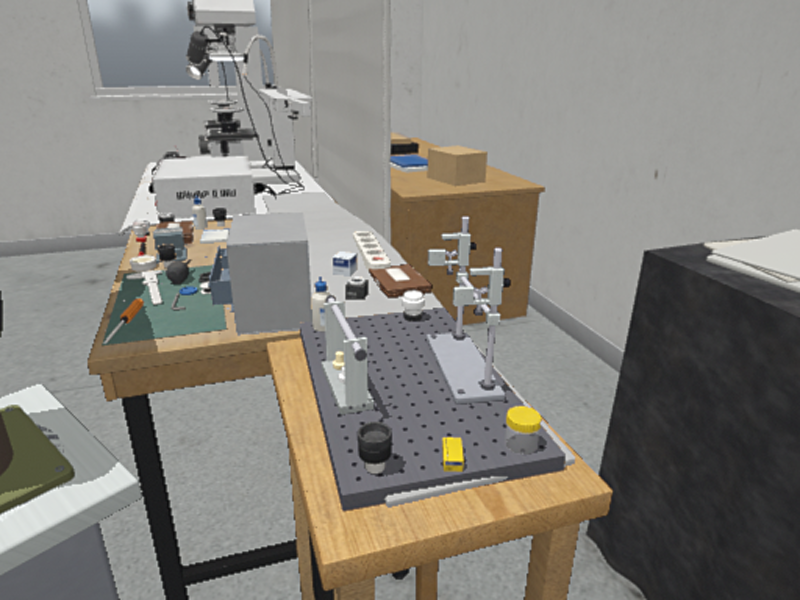

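View pics/top0.png

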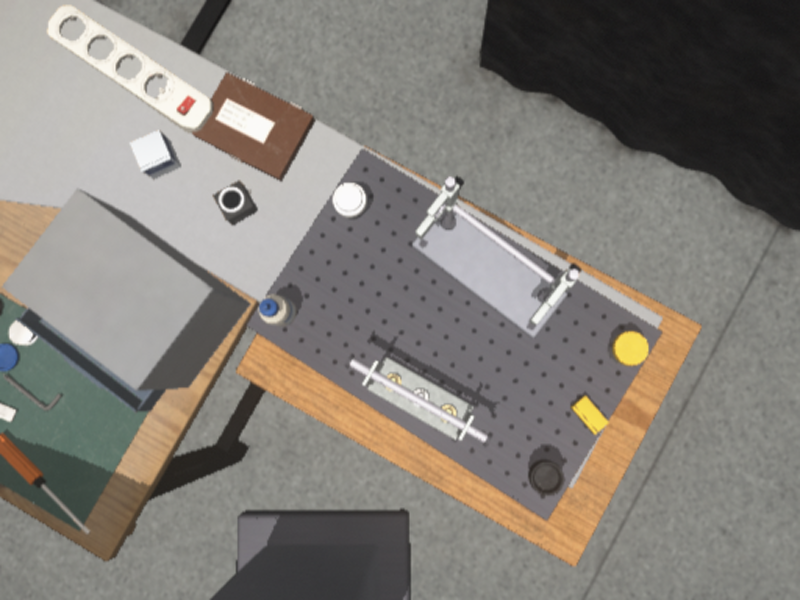

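```bash
cat > h.py <<'E'
import numpy as np,cv2
from station import camera,readout
def cam(n):
    c=camera(n); c["K"]=np.array([[c["fx"],0,c["cx"]],[0,c["fy"],c["cy"]],[0,0,1.]]); c["R"]=cv2.Rodrigues(np.array(c["rvec"],float))[0]; c["t"]=np.array(c["tvec"],float).ravel(); return c
def ray(c,uv):
    o=-c["R"].T@c["t"]; d=c["R"].T@np.linalg.solve(c["K"],[uv[0],uv[1],1.]); return o,d/np.linalg.norm(d)
def onz(c,uv,z):
    o,d=ray(c,uv); return o+d*(z-o[2])/d[2]
def proj(c,P):
    p=c["R"]@np.asarray(P,float)+c["t"]; q=c["K"]@p; return q[:2]/q[2]
def tri(c1,u1,c2,u2):
    o1,d1=ray(c1,u1);o2,d2=ray(c2,u2)
    s=np.linalg.lstsq(np.c_[d1,-d2],o2-o1,rcond=None)[0]
    a,b=o1+s[0]*d1,o2+s[1]*d2; return (a+b)/2,np.linalg.norm(a-b)
def crop(c,box,k,name,grid=20):
    x0,y0,x1,y1=box; p=cv2.cvtColor(c["pixels"],cv2.COLOR_RGB2BGR)[y0:y1,x0:x1]
    p=cv2.resize(p,None,fx=k,fy=k,interpolation=cv2.INTER_CUBIC)
    for g in range(x0-x0%grid+grid,x1,grid): cv2.putText(p,str(g),(int((g-x0+.5)*k)-8,9),0,.35,(0,255,255),1); cv2.line(p,(int((g-x0+.5)*k),10),(int((g-x0+.5)*k),18),(0,255,255),1)
    for g in range(y0-y0%grid+grid,y1,grid): cv2.putText(p,str(g),(0,int((g-y0+.5)*k)+4),0,.35,(0,255,255),1); cv2.line(p,(24,int((g-y0+.5)*k)),(32,int((g-y0+.5)*k)),(0,255,255),1)
    cv2.imwrite(f"pics/{name}.png",p)
E
python3 - <<'E'
from h import *
c=cam("top"); crop(c,(215,105,385,290),3.2,"tcrop1")
s=cam("scene"); crop(s,(190,130,350,270),4,"scrop1")
k=1.5625
for n,uv in(("boardcorners TL",(365,150)),("L",(250,325)),("R",(662,325)),("B",(550,517))): print(n,onz(c,np.array(uv)/k,25).round(1))
for n,uv,z in(("barL",(352,363),125),("barR",(484,438),125),("hookL",(420,230),190),("hookR",(535,322),190),("bottle",(268,308),120),("obj",(546,475),70)): print(n,onz(c,np.array(uv)/k,z).round(1))
print("origin cams",(-c["R"].T@c["t"]).round(0),(-s["R"].T@s["t"]).round(0))
E
```

```text
boardcorners TL [ 734.5 -160.8   25. ]
L [513.6 -14.2  25. ]
R [ 504.6 -523.2   25. ]
B [ 276.2 -379.4   25. ]
barL [ 462.3 -153.6  125. ]
barR [ 378.7 -297.3  125. ]
hookL [ 597.4 -232.9  190. ]
hookR [ 499.7 -348.3  190. ]
bottle [525.7 -58.3 120. ]
obj [ 331.5 -370.3   70. ]
origin cams [ 446. -251.  970.] [ -45. -735.  462.]
```

View pics/tcrop1.png

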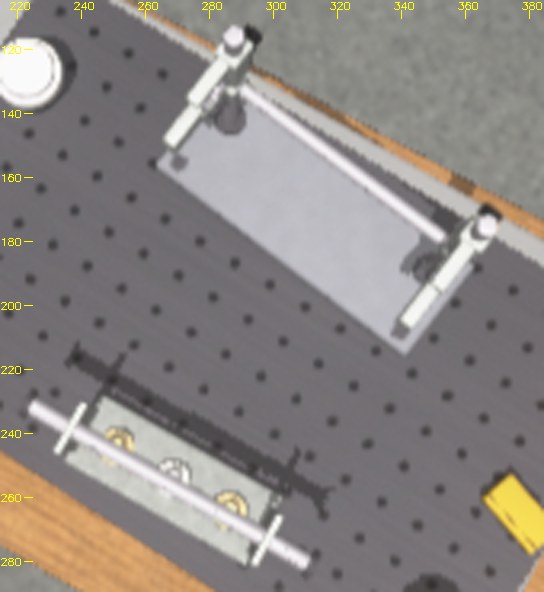

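View pics/scrop1.png

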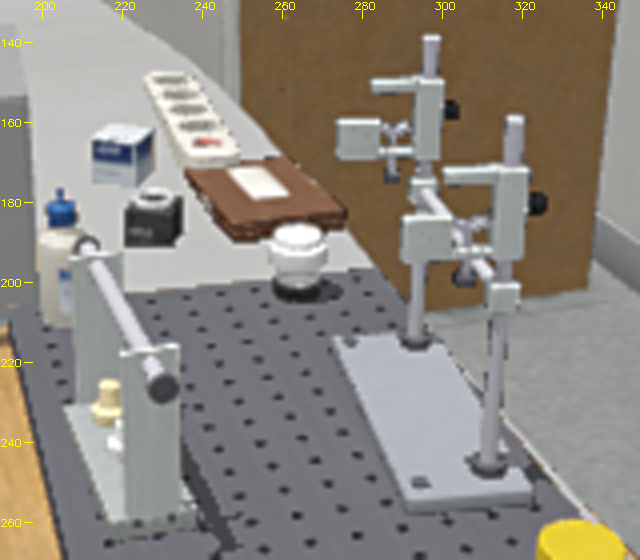

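```bash
cat > fit.py <<'E'
from h import *
from scipy.optimize import least_squares
c=cam("top"); s=cam("scene")
T=lambda u,v:(c,np.array([215+u/3.2-.5,105+v/3.2-.5])); S=lambda u,v:(s,np.array([190+u/4-.5,130+v/4-.5]))
def W(p,l): x,y,a=p; C,Sn=np.cos(a),np.sin(a); return np.array([x+C*l[0]-Sn*l[1],y+Sn*l[0]+C*l[1],25+l[2]])
def run(obs,p0):
    # p: x,y,yaw,extra (base offset / carriage height)
    f=lambda p:np.concatenate([(proj(cm,W(p[:3],L(p)))-uv) for (cm,uv),L in obs])
    r=least_squares(f,p0,loss="soft_l1"); print(r.x.round(2),"yaw",np.degrees(r.x[2]).round(2)); print(f(r.x).reshape(-1,2).round(1).tolist()); return r.x
A=lambda *l:(lambda p:l)
B=lambda x,y:(lambda p:(x+p[3],y,12))
D=lambda x,y,z:(lambda p:(x,y,165+z+p[4]))
st=[(T(234,38),A(20,75,212)),(T(487,227),A(20,-75,212)),(T(157,165),B(-35,95)),(T(404,354),B(-35,-95)),(T(473,268),B(35,-95)),
(S(431,37),A(20,75,212)),(S(514,117),A(20,-75,212)),(S(335,336),B(-35,95)),(S(407,497),B(-35,-95)),(S(532,490),B(35,-95)),
(S(337,119),D(-34,79,1.2)),(S(402,214),D(-34,-71,1.2)),(S(372,94),D(-14,79,17.2)),(S(444,184),D(-14,-71,17.2)),
(T(170,143),D(-34,75,1.2)),(T(404,327),D(-34,-75,1.2))]
yaw=np.arctan2(-84,144)*1
if __name__=="__main__":
    P=run(st,[620,-300,-.6,0,0])
    rk=[(T(33,408),A(0,85,100)),(T(305,563),A(0,-85,100)),(S(162,387),A(0,-88,100)),(S(87,245),A(0,88,100)),(T(71,428),A(0,60,108)),(T(266,540),A(0,-60,108)),
    (T(103,397),A(23,62,14)),(T(283,490),A(23,-62,14)),(T(250,565),A(-23,-62,14)),(T(68,462),A(-23,62,14))]
    R=run(rk,[420,-225,-.5])
    print("bar mid",W(R,(0,0,100)),"seat",W(P,(0,0,165)))
    for n in(75,-75): print(W(P,(0,n,165)).round(1), W(P,(-24,n,165)).round(1))
E
python3 fit.py
```

```text
[ 574.08 -310.1    -0.68    5.52   -2.46] yaw -39.23
[[0.7, -1.0], [0.5, -0.2], [-0.6, -0.7], [0.7, 1.0], [1.6, -1.0], [-0.2, 0.4], [-0.4, 0.9], [-1.2, 0.3], [-0.7, 1.0], [0.2, 0.0], [-0.5, 0.3], [-1.1, 0.4], [-0.7, -0.3], [-1.4, -0.2], [-0.3, -0.5], [0.5, -0.9]]
[ 421.52 -226.05   -0.52] yaw -30.0
[[-0.2, -0.7], [1.3, -0.4], [-0.0, 1.3], [-0.9, 1.2], [0.0, 0.1], [0.8, -0.1], [-0.5, -1.1], [0.5, 2.0], [-0.9, 0.1], [-1.4, -0.2]]Traceback (most recent call last):
  File "fit.py", line 23, in <module>
    print("bar mid",W(R,(0,0,100)),"seat",W(P,(0,0,165)))
                                          ~^^^^^^^^^^^^^
  File "fit.py", line 5, in W
    def W(p,l): x,y,a=p; C,Sn=np.cos(a),np.sin(a); return np.array([x+C*l[0]-Sn*l[1],y+Sn*l[0]+C*l[1],25+l[2]])
                ^^^^^
ValueError: too many values to unpack (expected 3)
```

```bash
sed -i 's/def W(p,l): x,y,a=p;/def W(p,l): x,y,a=p[:3];/' fit.py; python3 fit.py | tail -3; python3 - <<'E'
from h import *
c=cam("top"); s=cam("scene");k=1.5625
for u in((215,290),(140,390),(80,190),(5,285)):
  for v in((305,215),(228,217),(245,325)): print(u,v,[np.round(a,0) for a in tri(c,np.array(u)/k,s,np.array(v)/k)])
E
```

```text
bar mid [ 421.51684567 -226.05476622  125.        ] seat [ 574.07828895 -310.10244645  190.        ]
[ 621.5 -252.   190. ] [ 602.9 -236.8  190. ]
[ 526.6 -368.2  190. ] [ 508.1 -353.   190. ]
(215, 290) (305, 215) [array([534., -25., 217.]), np.float64(4.0)]
(215, 290) (228, 217) [array([483.,   8., 219.]), np.float64(125.0)]
(215, 290) (245, 325) [array([519.,  70.,  -6.]), np.float64(105.0)]
(140, 390) (305, 215) [array([477.,  -5., 239.]), np.float64(115.0)]
(140, 390) (228, 217) [array([436.,  48., 220.]), np.float64(2.0)]
(140, 390) (245, 325) [array([455., 113.,   5.]), np.float64(53.0)]
(80, 190) (305, 215) [array([659., 139., 163.]), np.float64(8.0)]
(80, 190) (228, 217) [array([597., 178., 166.]), np.float64(140.0)]
(80, 190) (245, 325) [array([ 689.,  328., -151.]), np.float64(119.0)]
(5, 285) (305, 215) [array([592., 149., 192.]), np.float64(133.0)]
(5, 285) (228, 217) [array([549., 225., 164.]), np.float64(9.0)]
(5, 285) (245, 325) [array([ 614.,  375., -138.]), np.float64(61.0)]
```

Emit:
{"name": "play_rows", "arguments": {"motion": [[0,0,-1.5,0,0,0,1],[-0.8,-1.2,-2,0,0,1.2,1],[-1.7,-2.48,-2,0,0,2.3,1],[-2.6,-3.72,-2,0,0,3.5,1],[-3.4,-4.96,-2,0,0,4.6,1],[-4.25,-6.2,-2,0,0,5.8,1],[-5.1,-7.44,-2,0,0,6.9,1],[-5.95,-8.68,-2,0,0,8.1,1],[-6.8,-9.92,-2,0,0,9.3,1],[-7.65,-11.16,-2,0,0,10.4,1],[-8.5,-12.4,-2,0,0,11.6,1],[-9.35,-13.64,-2,0,0,12.7,1]], "squeeze": 60}}

```text
t: 2.0
tcp_pos: [385.0, -51.0, 384.5]
tcp_rot: [[0.161, 0.987, 0.002], [0.987, -0.161, -0.0], [0.0, 0.002, -1.0]]
force: [1.1, 0.5, -0.1]
gripper_width: 1.003
```

Emit:
{"name": "play_rows", "arguments": {"motion": [[-1.4,0.55,0.7,0,0,1.2,1],[-2.8,1.1,1.4,0,0,2.4,1],[-4.23,1.59,2.1,0,0,3.49,1],[-4.23,1.59,2.1,0,0,3.49,1],[-4.23,1.59,3.3,0,0,3.49,1],[-4.23,1.59,4.5,0,0,3.49,1],[-4.23,1.59,5.12,0,0,3.49,1],[-4.23,1.59,5.12,0,0,3.49,1]]}}

```text
t: 3.0
tcp_pos: [420.6, -224.8, 177.5]
tcp_rot: [[0.499, 0.867, -0.003], [0.867, -0.499, 0.003], [0.001, -0.004, -1.0]]
force: [0.5, -0.6, 0.1]
gripper_width: 0.997
```

```bash
python3 - <<'E'
from h import *
s=readout.read_state(); print(s['tcp_pos'].round(1),s['tcp_rot'].round(3).tolist(),s['force'].round(2),s['ft_torque'].round(3))
c=cam("scene"); a=cam("top")
crop(c,(160,110,360,260),4,"g1")
p=proj(a,[421,-226,125]).astype(int);print(p)
crop(a,(200,100,390,300),3,"g1t")
i=cv2.imread("pics/g1.png");j=cv2.imread("pics/g1t.png");h=450
i=cv2.resize(i,(440,330));j=cv2.resize(j,(360,379));o=np.zeros((400,800,3),np.uint8);o[:330,:440]=i;o[:379,440:]=j;cv2.imwrite("pics/g1b.png",o)
E
```

```text
[ 420.6 -224.8  177.5] [[0.499, 0.867, -0.003], [0.867, -0.499, 0.003], [0.001, -0.004, -1.0]] [ 0.53 -0.61  0.13] [-0.018  0.028  0.036]
[267 255]
```

View pics/g1b.png

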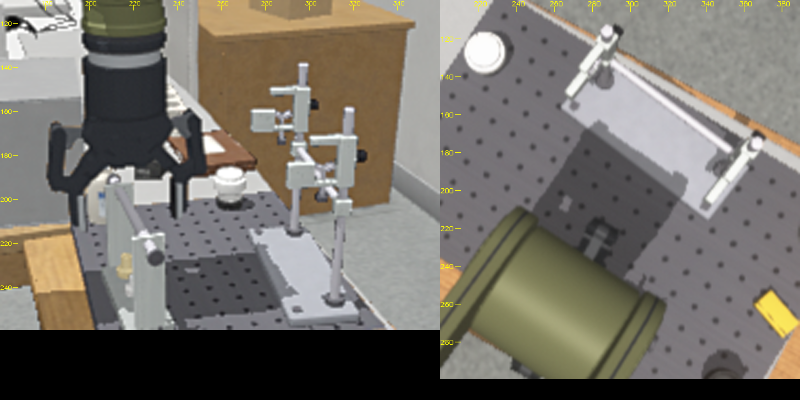

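Emit:
{"name": "play_rows", "arguments": {"motion": [[0,0,0,0,0,0,-1],[0,0,0,0,0,0,-1],[0,0,0,0,0,0,-1],[0,0,0,0,0,0,-1],[0,0,0,0,0,0,-1],[0,0,0,0,0,0,-1],[0,0,0,0,0,0,-1]], "squeeze": 60}}

```text
t: 3.98
tcp_pos: [421.7, -226.3, 179.5]
tcp_rot: [[0.5, 0.866, 0.001], [0.866, -0.5, -0.001], [-0.0, 0.001, -1.0]]
force: [0.8, 0.2, 1.8]
gripper_width: 0.096
```

```bash
python3 - <<'E'
from h import *
s=readout.read_state(); print(s['tcp_pos'].round(2),s['force'].round(2),s['ft_torque'].round(3),s['gripper_width'])
E
```

```text
[ 421.7  -226.35  179.47] [0.78 0.16 1.81] [-0.113 -0.205 -0.075] 0.09604130325137085
```

Emit:
{"name": "play_rows", "arguments": {"motion": [[0,0,-0.1,0,0,0,-1],[0,0,-0.4,0,0,0,-1],[0,0,-1,0,0,0,-1],[0,0,-1.7,0,0,0,-1],[0,0,-2.25,0,0,0,-1],[0.03,0.25,-2.25,0,0,0.15,-1],[0.1,0.8,-2.25,0,0,0.4,-1],[0.16,1.4,-2.25,0,0,0.8,-1],[0.23,2,-2.25,0,0,1.1,-1],[0.29,2.55,-2.25,0,0,1.4,-1],[0.33,2.87,-2.25,0,0,1.54,-1],[0.33,2.87,-2.25,0,0,1.54,-1]]}}

```text
t: 5.48
tcp_pos: [527.6, -272.1, 267.8]
tcp_rot: [[0.632, 0.775, -0.002], [0.775, -0.632, 0.001], [-0.0, -0.002, -1.0]]
force: [-0.9, -0.4, -4.0]
gripper_width: 0.095
```

```bash
python3 - <<'E'
from h import *
s=readout.read_state(); print(s['tcp_pos'].round(2),s['tcp_rot'].round(4).tolist(),s['force'].round(2),s['ft_torque'].round(3),s['gripper_width'])
c=cam("scene"); a=cam("top")
crop(c,(240,120,350,230),5,"g2")
crop(a,(255,95,395,245),4,"g2t")
i=cv2.imread("pics/g2.png");j=cv2.imread("pics/g2t.png")
i=cv2.resize(i,(440,440));j=cv2.resize(j,(360,386));o=np.zeros((440,800,3),np.uint8);o[:,:440]=i;o[:386,440:]=j;cv2.imwrite("pics/g2b.png",o)
E
```

```text
[ 527.63 -272.11  267.82] [[0.6323, 0.7748, -0.002], [0.7748, -0.6323, 0.0011], [-0.0004, -0.0023, -1.0]] [-0.86 -0.39 -4.01] [-0.047  0.064  0.005] 0.09549547655834793
```

View pics/g2b.png

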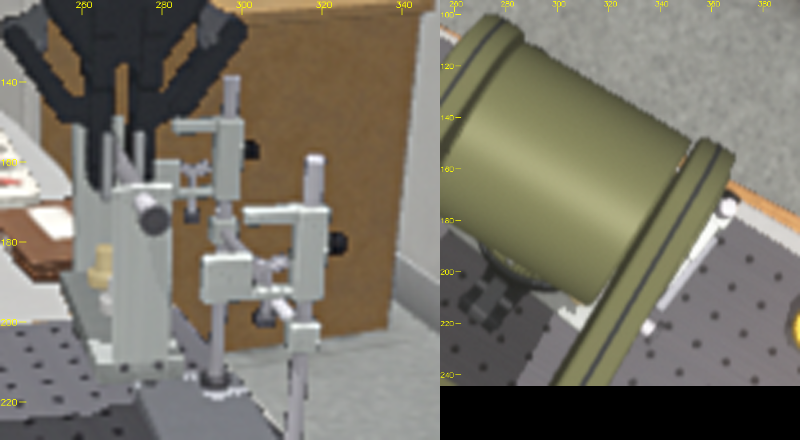

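```bash
python3 - <<'E'
from h import *
c=cam("scene"); a=cam("top")
m=np.array([527.6,-272.1,213.9]); d=np.array([.6325,.7746,0])
for e in(-86,-88,88):print(e,proj(a,m+e*d).round(1),proj(c,m+e*d).round(1))
print((proj(a,m+-80*d)-proj(a,m-90*d)),proj(c,m+-80*d)-proj(c,m-90*d))
crop(c,(258,150,298,190),10,"g3")
crop(a,(315,205,355,240),10,"g3t")
i=cv2.imread("pics/g3.png");j=cv2.imread("pics/g3t.png");o=np.zeros((400,800,3),np.uint8);o[:,:400]=i;o[:350,400:]=j;cv2.imwrite("pics/g3b.png",o)
E
```

```text
-86 [338.6 222.3] [278.1 174.9]
-88 [339.6 223.1] [278.4 175.2]
88 [250.1 153.6] [261.9 148.6]
[-5.19788293 -4.03772555] [-1.14351348 -1.84852953]
```

View pics/g3b.png

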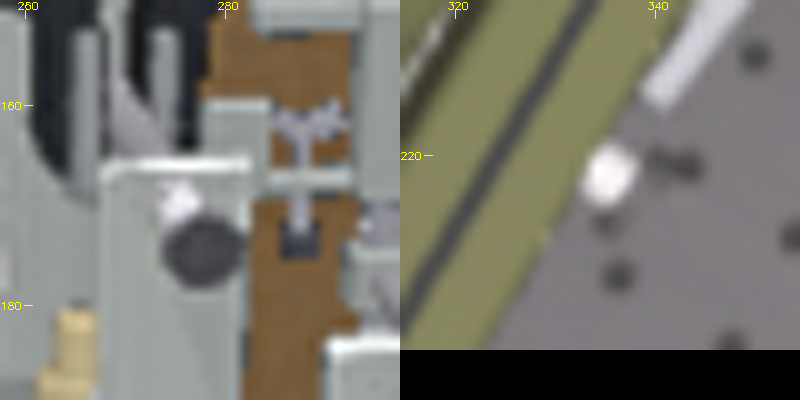

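Emit:
{"name": "play_rows", "arguments": {"motion": [[0,0.1,0,0,0,0,-1],[0,0.3,0,0,0,0,-1],[0,0.6,0,0,0,0,-1],[0,0.85,0,0,0,0,-1],[0,0.93,0,0,0,0,-1],[0,0.93,0.1,0,0,0,-1],[0,0.93,0.18,0,0,0,-1],[0,0.93,0.23,0,0,0,-1],[0,0.93,0.27,0,0,0,-1],[0,0.93,0.27,0,0,0,-1],[0,0.93,0.27,0,0,0,-1]]}}

```text
t: 7.05
tcp_pos: [556.3, -295.6, 258.5]
tcp_rot: [[0.632, 0.775, 0.0], [0.775, -0.632, -0.0], [0.0, 0.0, -1.0]]
force: [0.4, 0.5, -5.4]
gripper_width: 0.095
```

```bash
cat > rd.py <<'E'
from h import *
s=readout.read_state(); R=s['tcp_rot']; 
ax=np.array([[.7746,-.6325,0],[.6325,.7746,0],[0,0,1]])
d=s['tcp_pos']-[574.1,-310.1,0]
print(s['t'],"stand xyz of bar",(ax@(d+R[:,2]*53.9)).round(2),"F stand",(ax@s['force']).round(2),"T stand",(ax@s['ft_torque']).round(3),s['gripper_width'].round(3), "z axis",R[:,2].round(4),"tooly",R[:,1].round(3))
E
python3 rd.py; python3 - <<'E'
from h import *
c=cam("scene"); crop(c,(255,135,335,205),10,"g4")
E
```

```text
Traceback (most recent call last):
  File "rd.py", line 5, in <module>
    print(s['t'],"stand xyz of bar",(ax@(d+R[:,2]*53.9)).round(2),"F stand",(ax@s['force']).round(2),"T stand",(ax@s['ft_torque']).round(3),s['gripper_width'].round(3), "z axis",R[:,2].round(4),"tooly",R[:,1].round(3))
                                                                                                                                            ^^^^^^^^^^^^^^^^^^^^^^^^
AttributeError: 'float' object has no attribute 'round'
```

View pics/g4.png

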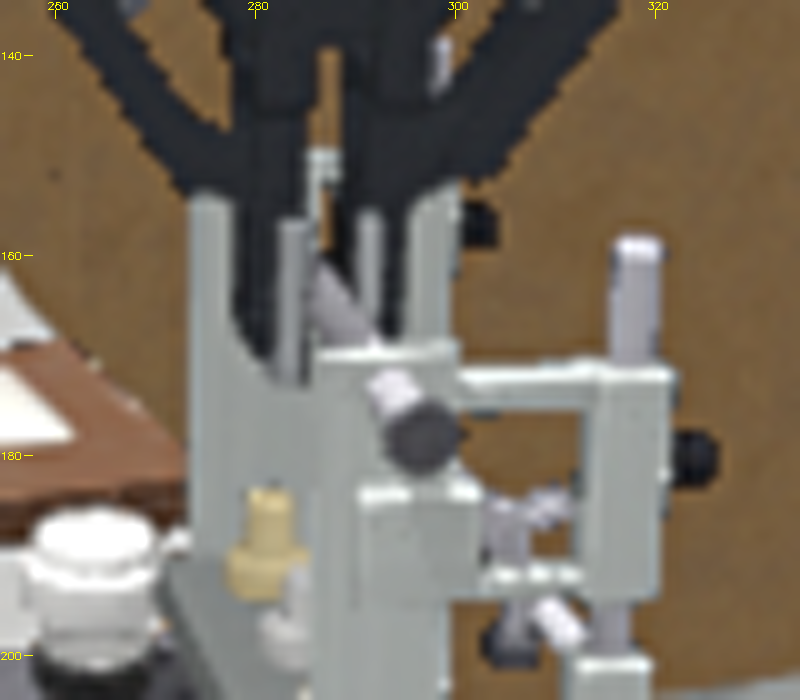

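Emit:
{"name": "play_rows", "arguments": {"motion": [[0,0,0.04,0,0,0,-1],[0,0,0.08,0,0,0,-1],[0,0,0.12,0,0,0,-1],[0,0,0.15,0,0,0,-1],[0,0,0.15,0,0,0,-1]]}}

```text
t: 7.72
tcp_pos: [556.2, -295.6, 252.1]
tcp_rot: [[0.632, 0.775, -0.0], [0.775, -0.632, 0.0], [-0.0, -0.0, -1.0]]
force: [1.0, 0.3, -4.5]
gripper_width: 0.094
```

```bash
sed -i "s/s\['gripper_width'\].round(3)/round(s['gripper_width'],3)/" rd.py; python3 rd.py
```

```text
7.725 stand xyz of bar [-2.3090e+01 -6.0000e-02  1.9821e+02] F stand [ 0.6   0.83 -4.48] T stand [-0.096  0.03  -0.02 ] 0.094 z axis [-3.e-04  1.e-04 -1.e+00] tooly [ 0.775 -0.632 -0.   ]
```

Emit:
{"name": "play_rows", "arguments": {"motion": [[0,0,0.025,0,0,0,-1],[0,0,0.05,0,0,0,-1],[0,0,0.05,0,0,0,-1]]}}

```text
t: 8.1
tcp_pos: [556.2, -295.6, 250.2]
tcp_rot: [[0.632, 0.775, -0.0], [0.775, -0.632, 0.0], [-0.0, -0.0, -1.0]]
force: [-0.2, 1.0, -4.2]
gripper_width: 0.09
```

```bash
python3 rd.py
```

```text
8.1 stand xyz of bar [-2.3080e+01 -6.0000e-02  1.9627e+02] F stand [-0.77  0.69 -4.16] T stand [0.027 0.025 0.017] 0.09 z axis [-2.e-04  1.e-04 -1.e+00] tooly [ 0.775 -0.632 -0.   ]
```

Emit:
{"name": "play_rows", "arguments": {"motion": [[0,0,0.02,0,0,0,-1],[0,0,0.04,0,0,0,-1],[0,0,0.04,0,0,0,-1]]}}

```text
t: 8.48
tcp_pos: [556.2, -295.6, 248.6]
tcp_rot: [[0.632, 0.775, -0.0], [0.775, -0.632, 0.0], [-0.0, -0.0, -1.0]]
force: [0.1, -0.4, -5.7]
gripper_width: 0.087
```

```bash
python3 rd.py
```

```text
8.475 stand xyz of bar [-2.3070e+01 -6.0000e-02  1.9468e+02] F stand [ 0.28 -0.24 -5.73] T stand [-0.035  0.001 -0.007] 0.087 z axis [-2.e-04  1.e-04 -1.e+00] tooly [ 0.775 -0.632 -0.   ]
```

Emit:
{"name": "play_rows", "arguments": {"motion": [[0,0,0,0,0,0,-1]]}}

```text
t: 8.6
tcp_pos: [556.3, -295.6, 248.7]
tcp_rot: [[0.632, 0.775, 0.0], [0.775, -0.632, -0.0], [-0.0, 0.0, -1.0]]
force: [0.6, 0.5, -4.6]
gripper_width: 0.092
```

```bash
python3 rd.py; python3 - <<'E'
from h import *
import glob
c=cam("scene"); g=c["pixels"].astype(float)
# bar collar: dark blob centre near expected
m=np.array([574.1-23.1*.7746,-310.1+23.1*.6325,194.7]); d=np.array([.6325,.7746,0])
print("pred collar",proj(c,m-88*d).round(2))
u,v=proj(c,m-88*d).astype(int); q=c["pixels"][v-8:v+9,u-8:u+9].mean(2); 
ys,xs=np.where(q<80); print("dark centroid",xs.mean()+u-8,ys.mean()+v-8,len(xs))
E
```

```text
8.6 stand xyz of bar [-2.2960e+01 -8.0000e-02  1.9484e+02] F stand [ 0.13  0.81 -4.6 ] T stand [-0.02   0.035  0.014] 0.092 z axis [ 0. -0. -1.] tooly [ 0.775 -0.632  0.   ]
pred collar [296.67 183.52]
dark centroid 296.71875 183.0 32
```

Emit:
{"name": "play_rows", "arguments": {"motion": [[0,0,0.025,0,0,0,-1],[0,0,0.025,0,0,0,-1]]}}

```text
t: 8.9
tcp_pos: [556.3, -295.6, 247.7]
tcp_rot: [[0.632, 0.775, -0.0], [0.775, -0.632, 0.0], [0.0, -0.0, -1.0]]
force: [0.0, -0.8, -5.9]
gripper_width: 0.089
```

```bash
python3 rd.py
```

```text
8.9 stand xyz of bar [-2.2990e+01 -5.0000e-02  1.9379e+02] F stand [ 0.5  -0.58 -5.94] T stand [-0.06  -0.028  0.015] 0.089 z axis [-0.  0. -1.] tooly [ 0.775 -0.632 -0.   ]
```

Emit:
{"name": "play_rows", "arguments": {"motion": [[0,0,0.02,0,0,0,-1],[0,0,0.02,0,0,0,-1]]}}

```text
t: 9.15
tcp_pos: [556.3, -295.6, 247.5]
tcp_rot: [[0.632, 0.775, 0.0], [0.775, -0.632, -0.0], [0.0, 0.0, -1.0]]
force: [-1.7, 0.7, -2.6]
gripper_width: 0.09
```

```bash
python3 rd.py
```

```text
9.15 stand xyz of bar [-2.2910e+01 -4.0000e-02  1.9364e+02] F stand [-1.79 -0.52 -2.63] T stand [-0.052  0.272 -0.015] 0.09 z axis [ 2.e-04 -2.e-04 -1.e+00] tooly [ 0.775 -0.632  0.   ]
```

Emit:
{"name": "play_rows", "arguments": {"motion": [[0,0,0.01,0,0,0,-1],[0,0,0.01,0,0,0,-1]]}}

```text
t: 9.4
tcp_pos: [556.3, -295.7, 247.5]
tcp_rot: [[0.632, 0.775, 0.0], [0.775, -0.632, -0.0], [0.0, 0.001, -1.0]]
force: [-3.1, 2.2, 3.0]
gripper_width: 0.092
```

```bash
python3 rd.py
```

```text
9.4 stand xyz of bar [-2.2860e+01 -5.0000e-02  1.9355e+02] F stand [-3.82 -0.28  2.97] T stand [-0.121  0.591  0.04 ] 0.092 z axis [ 4.e-04 -3.e-04 -1.e+00] tooly [ 0.775 -0.632  0.001]
```

Emit:
{"name": "play_rows", "arguments": {"motion": [[0,0,-0.008,0,0,0,-1],[0,0.04,-0.008,0,0,0,-1],[0,0.09,-0.008,0,0,0,-1],[0,0.14,-0.008,0,0,0,-1],[0,0.18,-0.008,0,0,0,-1],[0,0.2,-0.008,0,0,0,-1]]}}

```text
t: 10.15
tcp_pos: [562.5, -300.4, 247.4]
tcp_rot: [[0.632, 0.775, -0.0], [0.775, -0.632, 0.001], [0.0, -0.001, -1.0]]
force: [-4.8, 5.1, 3.6]
gripper_width: 0.094
```

```bash
python3 rd.py
```

```text
10.15 stand xyz of bar [-1.514e+01  1.500e-01  1.935e+02] F stand [-6.91  0.95  3.57] T stand [0.008 0.864 0.011] 0.094 z axis [-3.e-04  7.e-04 -1.e+00] tooly [ 0.775 -0.632 -0.001]
```

Emit:
{"name": "play_rows", "arguments": {"motion": [[0,0,-0.012,0,0,0,-1],[0,0,-0.012,0,0,0,-1]]}}

```text
t: 10.4
tcp_pos: [562.5, -300.6, 247.4]
tcp_rot: [[0.632, 0.775, 0.0], [0.775, -0.632, 0.0], [0.0, 0.0, -1.0]]
force: [-2.3, 2.9, 1.5]
gripper_width: 0.088
```

```bash
python3 rd.py
```

```text
10.4 stand xyz of bar [-1.4980e+01  9.0000e-02  1.9354e+02] F stand [-3.6   0.77  1.54] T stand [ 0.055  0.625 -0.052] 0.088 z axis [ 2.e-04  3.e-04 -1.e+00] tooly [ 0.775 -0.632  0.   ]
```

Emit:
{"name": "play_rows", "arguments": {"motion": [[0,0,-0.01,0,0,0,-1],[0,0.05,-0.01,0,0,0,-1],[0,0.1,-0.01,0,0,0,-1],[0,0.15,-0.01,0,0,0,-1],[0,0.15,-0.01,0,0,0,-1]]}}

```text
t: 11.02
tcp_pos: [567.4, -304.9, 247.5]
tcp_rot: [[0.633, 0.774, 0.001], [0.774, -0.633, -0.001], [-0.0, 0.001, -1.0]]
force: [-0.5, 0.6, -1.6]
gripper_width: 0.094
```

```bash
python3 rd.py
```

```text
11.025 stand xyz of bar [-8.430e+00 -1.900e-01  1.936e+02] F stand [-0.79  0.11 -1.65] T stand [-0.05   0.139 -0.033] 0.094 z axis [ 9.e-04 -8.e-04 -1.e+00] tooly [ 0.774 -0.633  0.001]
```

Emit:
{"name": "play_rows", "arguments": {"motion": [[0,0.05,0,0,0,0,-1],[0,0.1,0,0,0,0,-1],[0,0.15,0,0,0,0,-1],[0,0.19,0,0,0,0,-1],[0,0.19,0,0,0,0,-1]]}}

```text
t: 11.65
tcp_pos: [573.0, -309.3, 247.4]
tcp_rot: [[0.632, 0.775, -0.0], [0.775, -0.632, 0.0], [-0.0, -0.0, -1.0]]
force: [-0.2, 0.1, -4.7]
gripper_width: 0.091
```

```bash
python3 rd.py
```

```text
11.65 stand xyz of bar [-1.3300e+00 -8.0000e-02  1.9354e+02] F stand [-0.21 -0.01 -4.67] T stand [-0.045 -0.003 -0.04 ] 0.091 z axis [-2.e-04  1.e-04 -1.e+00] tooly [ 0.775 -0.632 -0.   ]
```

Emit:
{"name": "play_rows", "arguments": {"motion": [[0,0.025,0.025,0,0,0,-1],[0,0.025,0.05,0,0,0,-1],[0,0.025,0.07,0,0,0,-1],[0,0.025,0.07,0,0,0,-1]]}}

```text
t: 12.15
tcp_pos: [573.7, -309.8, 244.8]
tcp_rot: [[0.632, 0.775, -0.0], [0.775, -0.632, 0.0], [-0.0, -0.0, -1.0]]
force: [0.6, 0.7, -5.3]
gripper_width: 0.095
```

```bash
python3 rd.py
```

```text
12.15 stand xyz of bar [-4.9000e-01 -7.0000e-02  1.9087e+02] F stand [-0.03  0.94 -5.32] T stand [-0.02   0.011  0.005] 0.095 z axis [-2.e-04  1.e-04 -1.e+00] tooly [ 0.775 -0.632 -0.   ]
```

Free still; go down in small steps.

Emit:
{"name": "play_rows", "arguments": {"motion": [[0,0,0.015,0,0,0,-1],[0,0,0.025,0,0,0,-1],[0,0,0.025,0,0,0,-1]]}}

```text
t: 12.52
tcp_pos: [573.7, -309.9, 243.9]
tcp_rot: [[0.632, 0.775, -0.0], [0.775, -0.632, 0.0], [0.0, -0.0, -1.0]]
force: [-0.1, -0.7, -5.6]
gripper_width: 0.094
```

```bash
python3 rd.py
```

```text
12.525 stand xyz of bar [-4.0000e-01 -7.0000e-02  1.9001e+02] F stand [ 0.34 -0.58 -5.59] T stand [0.043 0.002 0.005] 0.094 z axis [-0.  0. -1.] tooly [ 0.775 -0.632 -0.   ]
```

Emit:
{"name": "play_rows", "arguments": {"motion": [[0,0,0.01,0,0,0,-1],[0,0,0.015,0,0,0,-1],[0,0,0.015,0,0,0,-1]]}}

```text
t: 12.9
tcp_pos: [573.8, -309.9, 243.5]
tcp_rot: [[0.632, 0.775, 0.0], [0.775, -0.632, -0.0], [0.0, 0.0, -1.0]]
force: [-0.2, 0.1, -3.8]
gripper_width: 0.091
```

```bash
python3 rd.py
```

```text
12.9 stand xyz of bar [-3.2000e-01 -4.0000e-02  1.8957e+02] F stand [-0.26 -0.07 -3.8 ] T stand [-0.057 -0.04   0.017] 0.091 z axis [ 2.e-04 -1.e-04 -1.e+00] tooly [ 0.775 -0.632  0.   ]
```

Emit:
{"name": "play_rows", "arguments": {"motion": [[0,0,0.008,0,0,0,-1],[0,0,0.008,0,0,0,-1]]}}

```text
t: 13.15
tcp_pos: [573.8, -310.0, 243.2]
tcp_rot: [[0.632, 0.775, 0.0], [0.775, -0.632, -0.0], [-0.0, 0.0, -1.0]]
force: [0.4, -0.5, -3.4]
gripper_width: 0.088
```

```bash
python3 rd.py
```

```text
13.15 stand xyz of bar [-2.7000e-01 -8.0000e-02  1.8926e+02] F stand [ 0.6  -0.11 -3.37] T stand [-0.041 -0.056  0.054] 0.088 z axis [ 3.e-04 -3.e-04 -1.e+00] tooly [ 0.775 -0.632  0.   ]
```

Emit:
{"name": "play_rows", "arguments": {"motion": [[0,0,0.008,0,0,0,-1],[0,0,0.008,0,0,0,-1]]}}

```text
t: 13.4
tcp_pos: [573.9, -310.1, 243.1]
tcp_rot: [[0.632, 0.775, 0.0], [0.775, -0.632, -0.0], [-0.0, 0.001, -1.0]]
force: [-0.4, -0.3, -2.5]
gripper_width: 0.098
```

```bash
python3 rd.py
```

```text
13.4 stand xyz of bar [-1.8000e-01 -1.1000e-01  1.8918e+02] F stand [-0.13 -0.52 -2.49] T stand [-0.103 -0.006  0.029] 0.098 z axis [ 5.e-04 -4.e-04 -1.e+00] tooly [ 0.775 -0.632  0.001]
```

Emit:
{"name": "play_rows", "arguments": {"motion": [[0,0.005,0.01,0,0,0,-1],[0,0.005,0.01,0,0,0,-1],[0,0.005,0.01,0,0,0,-1]]}}

```text
t: 13.78
tcp_pos: [574.1, -310.2, 242.8]
tcp_rot: [[0.632, 0.775, 0.001], [0.775, -0.632, -0.001], [0.0, 0.001, -1.0]]
force: [0.4, 0.3, -0.6]
gripper_width: 0.093
```

```bash
python3 rd.py
```

```text
13.775 stand xyz of bar [ 1.3000e-01 -4.0000e-02  1.8893e+02] F stand [ 0.14  0.46 -0.61] T stand [-0.095  0.033 -0.015] 0.093 z axis [ 8.e-04 -6.e-04 -1.e+00] tooly [ 0.775 -0.632  0.001]
```

Emit:
{"name": "play_rows", "arguments": {"motion": [[0,0.003,0.01,0,0,0,-1],[0,0.003,0.01,0,0,0,-1],[0,0.003,0.01,0,0,0,-1]]}}

```text
t: 14.15
tcp_pos: [574.3, -310.3, 242.7]
tcp_rot: [[0.632, 0.775, 0.001], [0.775, -0.632, -0.001], [0.0, 0.001, -1.0]]
force: [-0.2, 0.4, 3.7]
gripper_width: 0.091
```

```bash
python3 rd.py
```

```text
14.15 stand xyz of bar [ 2.9000e-01 -4.0000e-02  1.8877e+02] F stand [-0.41  0.16  3.73] T stand [-0.062  0.136 -0.027] 0.091 z axis [ 1.e-03 -7.e-04 -1.e+00] tooly [ 0.775 -0.632  0.001]
```

Emit:
{"name": "play_rows", "arguments": {"motion": [[0,0,0.01,0,0,0,-1],[0,0,0.01,0,0,0,-1]]}}

```text
t: 14.4
tcp_pos: [574.3, -310.3, 242.6]
tcp_rot: [[0.632, 0.775, 0.001], [0.775, -0.632, -0.001], [0.0, 0.001, -1.0]]
force: [-1.4, 0.7, 5.3]
gripper_width: 0.096
```

```bash
python3 rd.py
```

```text
14.4 stand xyz of bar [ 4.0000e-01 -2.0000e-02  1.8869e+02] F stand [-1.53 -0.4   5.28] T stand [-0.159  0.267 -0.028] 0.096 z axis [ 1.2e-03 -8.0e-04 -1.0e+00] tooly [ 0.775 -0.632  0.001]
```

Emit:
{"name": "play_rows", "arguments": {"motion": [[0,-0.004,0.008,0,0,0,-1],[0,-0.004,0.015,0,0,0,-1],[0,-0.004,0.015,0,0,0,-1]]}}

```text
t: 14.78
tcp_pos: [574.3, -310.3, 242.5]
tcp_rot: [[0.632, 0.775, 0.002], [0.775, -0.632, -0.001], [0.0, 0.002, -1.0]]
force: [-1.2, 0.1, 6.9]
gripper_width: 0.093
```

```bash
python3 rd.py
```

```text
14.775 stand xyz of bar [ 4.4000e-01 -2.0000e-02  1.8863e+02] F stand [-0.94 -0.68  6.87] T stand [-0.111  0.226  0.029] 0.093 z axis [ 0.0018 -0.0013 -1.    ] tooly [ 0.775 -0.632  0.002]
```

Emit:
{"name": "play_rows", "arguments": {"motion": [[0,-0.003,0.01,0,0,0,-1],[0,-0.003,0.02,0,0,0,-1],[0,-0.003,0.02,0,0,0,-1]]}}

```text
t: 15.15
tcp_pos: [574.4, -310.4, 242.4]
tcp_rot: [[0.632, 0.775, 0.002], [0.775, -0.632, -0.002], [0.0, 0.003, -1.0]]
force: [-1.9, 0.7, 9.0]
gripper_width: 0.095
```

```bash
python3 rd.py
```

```text
15.15 stand xyz of bar [5.6000e-01 1.0000e-02 1.8855e+02] F stand [-1.9  -0.6   9.02] T stand [-0.155  0.36   0.078] 0.095 z axis [ 0.0023 -0.0017 -1.    ] tooly [ 0.775 -0.632  0.003]
```

Emit:
{"name": "play_rows", "arguments": {"motion": [[0,-0.005,0.012,0,0,0,-1],[0,-0.01,0.025,0,0,0,-1],[0,-0.01,0.035,0,0,0,-1],[0,-0.01,0.035,0,0,0,-1]]}}

```text
t: 15.65
tcp_pos: [574.4, -310.4, 242.4]
tcp_rot: [[0.632, 0.775, 0.004], [0.775, -0.632, -0.003], [0.0, 0.004, -1.0]]
force: [-2.9, 1.4, 12.2]
gripper_width: 0.09
```

```bash
python3 rd.py
```

```text
15.65 stand xyz of bar [  0.65  -0.   188.46] F stand [-3.12 -0.75 12.24] T stand [-0.14   0.473  0.095] 0.09 z axis [ 0.0036 -0.0027 -1.    ] tooly [ 0.775 -0.632  0.004]
```

Emit:
{"name": "play_rows", "arguments": {"motion": [[0,-0.02,0.012,0,0,0,-1],[0,-0.02,0.018,0,0,0,-1],[0,-0.02,0.018,0,0,0,-1]]}}

```text
t: 16.02
tcp_pos: [574.3, -310.3, 242.3]
tcp_rot: [[0.632, 0.775, 0.005], [0.775, -0.632, -0.004], [0.0, 0.007, -1.0]]
force: [-1.2, 0.2, 12.6]
gripper_width: 0.092
```

```bash
python3 rd.py
```

```text
16.025 stand xyz of bar [ 6.1000e-01 -1.0000e-02  1.8844e+02] F stand [-1.12 -0.6  12.6 ] T stand [-0.194  0.27   0.024] 0.092 z axis [ 0.0054 -0.004  -1.    ] tooly [ 0.775 -0.632  0.007]
```

Emit:
{"name": "play_rows", "arguments": {"motion": [[0,-0.006,0.01,0,0,0,-1],[0,-0.006,0.012,0,0,0,-1],[0,-0.006,0.012,0,0,0,-1],[0,-0.006,0.012,0,0,0,-1],[0,-0.006,0.012,0,0,0,-1],[0,-0.006,0.012,0,0,0,-1]]}}

```text
t: 16.77
tcp_pos: [574.2, -310.3, 242.3]
tcp_rot: [[0.632, 0.775, 0.006], [0.775, -0.632, -0.004], [0.0, 0.007, -1.0]]
force: [-2.1, 1.0, 14.2]
gripper_width: 0.094
```

```bash
python3 rd.py
```

```text
16.775 stand xyz of bar [ 6.1000e-01 -2.0000e-02  1.8844e+02] F stand [-2.2  -0.56 14.21] T stand [-0.181  0.333  0.052] 0.094 z axis [ 0.006  -0.0044 -1.    ] tooly [ 0.775 -0.632  0.007]
```

Emit:
{"name": "play_rows", "arguments": {"motion": [[0,0,0,0,0,0,-1],[0,0,0,0,0,0,-1],[0,0,0,0,0,0,-1],[0,0,0,0,0,0,-1],[0,0,0,0,0,0,-1],[0,0,0,0,0,0,-1]]}}

```text
t: 17.52
tcp_pos: [574.2, -310.3, 242.3]
tcp_rot: [[0.632, 0.775, 0.006], [0.775, -0.632, -0.004], [0.0, 0.007, -1.0]]
force: [-2.1, 0.3, 13.4]
gripper_width: 0.091
```

```bash
python3 rd.py; python3 - <<'E'
from h import *
c=cam("scene"); crop(c,(265,135,345,205),10,"g5")
E
```

```text
17.525 stand xyz of bar [ 6.1000e-01 -1.0000e-02  1.8843e+02] F stand [-1.79 -1.11 13.44] T stand [-0.236  0.31   0.065] 0.091 z axis [ 0.006  -0.0044 -1.    ] tooly [ 0.775 -0.632  0.007]
```

View pics/g5.png

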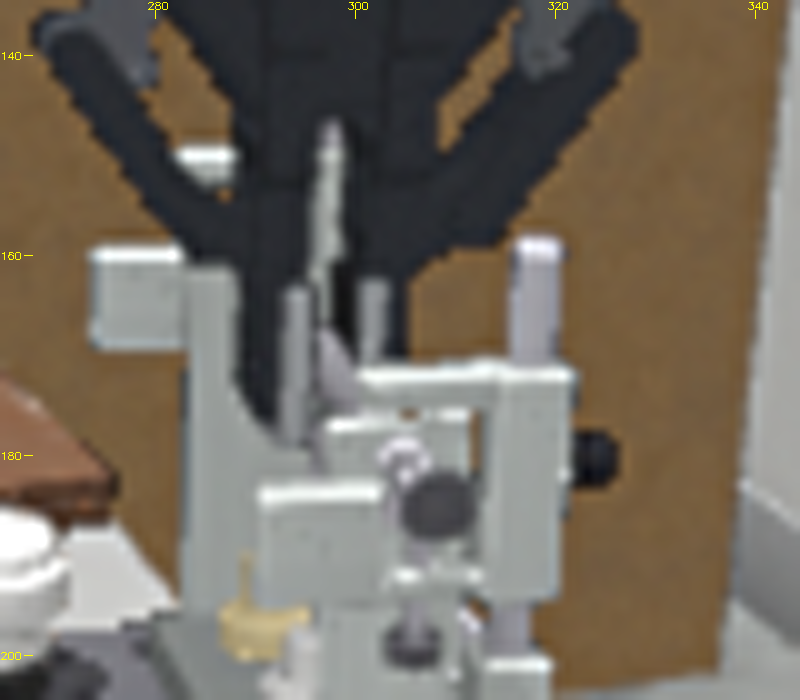

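Emit:
{"name": "play_rows", "arguments": {"motion": [[0,0,0,0,0,0,-1],[0,0,0,0,0,0,-1],[0,0.01,-0.03,0,0,0,-1],[0,0.02,-0.06,0,0,0,-1],[0,0.03,-0.09,0,0,0,-1],[0,0.03,-0.11,0,0,0,-1],[0,0.03,-0.11,0,0,0,-1]]}}

```text
t: 18.45
tcp_pos: [574.3, -310.3, 242.5]
tcp_rot: [[0.632, 0.775, 0.002], [0.775, -0.632, -0.002], [0.0, 0.003, -1.0]]
force: [3.2, -3.2, 4.5]
gripper_width: 0.096
```

```bash
python3 rd.py
```

```text
18.45 stand xyz of bar [ 4.4000e-01 -2.0000e-02  1.8863e+02] F stand [ 4.49 -0.46  4.5 ] T stand [-0.026 -0.79   0.085] 0.096 z axis [ 0.0025 -0.0017 -1.    ] tooly [ 0.775 -0.632  0.003]
```

Emit:
{"name": "play_rows", "arguments": {"motion": [[0,0.015,-0.015,0,0,0,-1],[0,0.025,-0.03,0,0,0,-1],[0,0.025,-0.03,0,0,0,-1]]}}

```text
t: 18.82
tcp_pos: [574.4, -310.4, 242.6]
tcp_rot: [[0.632, 0.775, -0.0], [0.775, -0.632, 0.0], [0.0, -0.0, -1.0]]
force: [4.1, -3.5, 0.6]
gripper_width: 0.096
```

```bash
python3 rd.py
```

```text
18.825 stand xyz of bar [ 4.4000e-01 -4.0000e-02  1.8865e+02] F stand [ 5.4  -0.16  0.59] T stand [ 0.055 -0.773  0.074] 0.096 z axis [-1.e-04  1.e-04 -1.e+00] tooly [ 0.775 -0.632 -0.   ]
```

Emit:
{"name": "play_rows", "arguments": {"motion": [[0,0.015,-0.005,0,0,0,-1],[0,0.025,-0.01,0,0,0,-1],[0,0.025,-0.01,0,0,0,-1]]}}

```text
t: 19.2
tcp_pos: [574.6, -310.6, 242.6]
tcp_rot: [[0.632, 0.775, -0.002], [0.775, -0.632, 0.002], [-0.0, -0.003, -1.0]]
force: [1.8, -0.9, -0.2]
gripper_width: 0.088
```

```bash
python3 rd.py
```

```text
19.2 stand xyz of bar [ 5.9000e-01 -3.0000e-02  1.8871e+02] F stand [ 1.97  0.4  -0.22] T stand [ 0.048 -0.25  -0.045] 0.088 z axis [-0.002   0.0015 -1.    ] tooly [ 0.775 -0.632 -0.003]
```

Emit:
{"name": "play_rows", "arguments": {"motion": [[0,0.012,0,0,0,0,-1],[0,0.012,0,0,0,0,-1],[0,0.012,0,0,0,0,-0.7],[0,0.012,0,0,0,0,-0.6],[0,0.012,0,0,0,0,-0.5],[0,0.012,0,0,0,0,-0.4],[0,0.012,0,0,0,0,-0.3],[0,0.012,0,0,0,0,-0.3]]}}

```text
t: 20.2
tcp_pos: [575.5, -311.4, 243.5]
tcp_rot: [[0.632, 0.775, -0.0], [0.775, -0.632, 0.0], [-0.0, -0.0, -1.0]]
force: [-0.6, -0.7, 0.0]
gripper_width: 0.356
```

```bash
python3 rd.py; python3 - <<'E'
from h import *
c=cam("scene"); crop(c,(265,135,345,205),10,"g6")
E
```

```text
20.2 stand xyz of bar [ 1.8900e+00 -8.0000e-02  1.8955e+02] F stand [ 0.01 -0.9   0.04] T stand [-0.016  0.092  0.014] 0.356 z axis [-1.e-04  0.e+00 -1.e+00] tooly [ 0.775 -0.632 -0.   ]
```

View pics/g6.png

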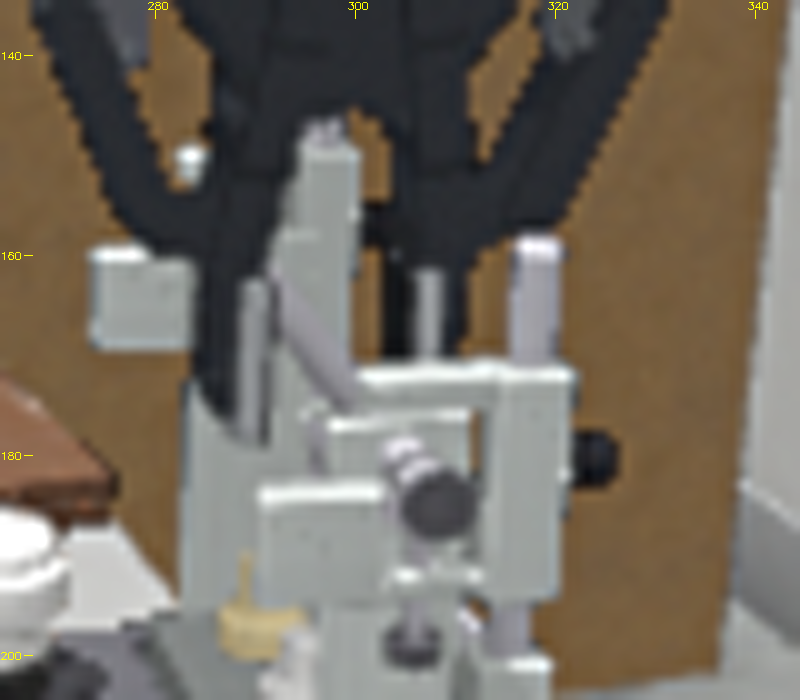

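Emit:
{"name": "play_rows", "arguments": {"motion": [[0,0,-0.2,0,0,0,-0.3],[0,0,-0.6,0,0,0,-0.3],[0,0,-1.2,0,0,0,-0.3],[0,0,-2,0,0,0,-0.3],[0,0,-3,0,0,0,-0.3],[0,-1,-3,0,0,0,-0.3],[0,-2.2,-3,0,0,0,-0.3],[0,-3.5,-3,0,0,0,-0.3],[0,-4.7,-3,0,0,0,-0.3],[0,-5.5,-3,0,0,0,-0.3],[0,-5.5,-3,0,0,0,-0.3],[0,-5.5,-3,0,0,0,-0.3]]}}

```text
t: 21.75
tcp_pos: [405.5, -172.5, 364.7]
tcp_rot: [[0.632, 0.775, 0.002], [0.775, -0.632, -0.001], [0.0, 0.002, -1.0]]
force: [0.4, -1.4, -0.2]
gripper_width: 0.349
```

```bash
python3 rd.py; python3 - <<'E'
from h import *
c=cam("scene"); a=cam("top"); crop(c,(195,125,345,265),4,"g7"); crop(a,(150,80,410,330),3,"g7t")
i=cv2.resize(cv2.imread("pics/g7.png"),(440,410));j=cv2.resize(cv2.imread("pics/g7t.png"),(360,346));o=np.zeros((410,800,3),np.uint8);o[:,:440]=i;o[:346,440:]=j;cv2.imwrite("pics/g7b.png",o)
E
```

```text
21.75 stand xyz of bar [-2.1751e+02 -4.0000e-02  3.1085e+02] F stand [ 1.2  -0.83 -0.22] T stand [-0.006 -0.022 -0.017] 0.349 z axis [ 0.002  -0.0013 -1.    ] tooly [ 0.775 -0.632  0.002]
```

View pics/g7b.png

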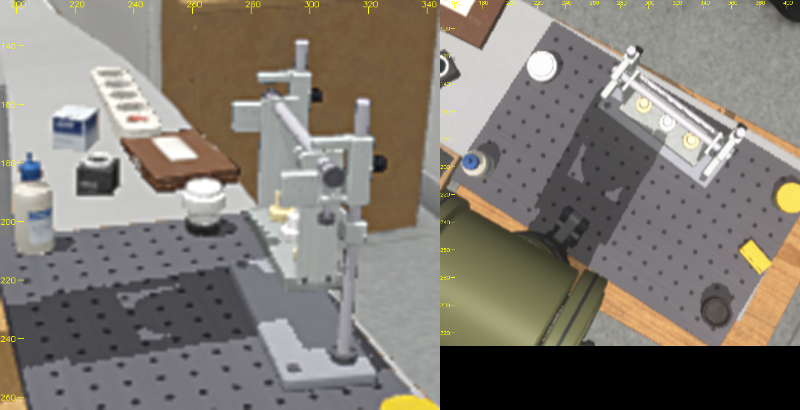

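Emit:
{"name": "play_rows", "arguments": {"motion": [[0,0,0,0,0,0,-0.3],[0,0,0,0,0,0,-0.3],[0,0,0,0,0,0,-0.3],[0,0,0,0,0,0,-0.3],[0,0,0,0,0,0,-0.3],[0,0,0,0,0,0,-0.3],[0,0,0,0,0,0,-0.3],[0,0,0,0,0,0,-0.3]]}}

```text
t: 22.85
tcp_pos: [405.1, -172.2, 363.5]
tcp_rot: [[0.632, 0.775, 0.0], [0.775, -0.632, -0.0], [0.0, 0.0, -1.0]]
force: [0.8, 0.0, -0.7]
gripper_width: 0.352
```

```bash
python3 - <<'E'
from h import *
from station import job
g=lambda:cam("scene")["pixels"][125:265,260:330].astype(int)
a=g()
for i in range(4): b=g(); print(abs(a-b).max(),(abs(a-b)>20).sum())
print(job.hand_in())
E
```

```text
4 0
4 0
3 0
4 0
the job is handed in; nothing more can be done
None
```

The rack hangs in both hooks, the gripper is well clear of it, and the job was handed in at about 23 s of the 51 s allowed.

- **Laying the bar:** I took the rack by the middle of its bar and felt the ledges with the bar's axis at z ≈ 193.6 mm, close to the 193.7 mm estimated from the pictures. I slid it back under the keepers and lowered it about 4.8 mm into the saddles. During the slide the sideways drag rose to about 7 N, so I eased the downward load and carried on.
- **Press check:** I pressed straight down at 13.4–14.2 N for more than a second. From the wrist moment I estimate roughly 10.5 N on the right hook and 7.5 N on the left, so both carried it and stayed under 18 N. A sideways force of about 2 N remained during the press. While easing off the press it reached about 5 N, which I mostly took out (about 2 N at the last reading) before opening the gripper.
- **Last checks:** The final pictures show the bar in both hooks. The bottle and the objective look to be where they stood, judged by eye. Successive frames over about 0.2 s showed no motion of the rack. The left saddle was hidden during the press, so that side rests on the balanced load and the final pictures. None of the checks failed.

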